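# Switch the bead sorter to its other chute and feed the beads

### The job

The seesaw gate of the bead sorter on the jeweller's bench leans towards one chute. With the fingertips, rock the gate over its pivot so that it leans fully to the other chute, and only then push the red stop post sideways to the end of its slot, so that all three amber beads roll by themselves down that other chute into its tray. Nothing is picked up, the beads are not to be touched, and the loupe, the jar and the hammer stay where they are.

Things in the scene. Friction and masses are not known exactly. Their poses are not given: they have to be found in the camera images.
- sorter: The bead sorter, fixed on a dark steel base 100 x 560 x 8 mm. Origin: bench level under the middle of the gate's pivot; x axis along the feed channel, away from the robot (within 15 degrees), y to the blue tray, z up; left = +y. The aluminium feed channel, 33 mm wide, slopes down from x = 154 to x = 21 mm (100 mm high there), over the gate. A fixed plate at x = -23 mm, 64 mm wide, is 140 mm high.
- gate (a joint): Angle (rad) of the yellow seesaw trough (220 mm long in y, pivot 75 mm high) about the sorter's x axis, stops at -0.3 and 0.3. Above 0: left (+y) end raised, beads go right to the green tray; below 0: right end raised, beads go left. A brass ball (32 mm, 75 mm above the pivot, x = -32 mm) tips it to either stop; it starts at one; pressed past level (about 0.5 N) it drops over and stays.
- paddle_left (a point): Centre of the top of the white press paddle at the gate's left (+y) end: 42 mm in x, 40 mm in y, 5 mm thick, on the robot's side of the trough (sorter x = -40 mm, 108 mm from the pivot in y). Its height above the bench is 111 mm when raised, 47 mm when lowered; free below it down to the base, 8 mm high.
- paddle_right (a point): The same for the paddle at the right (-y) end of the gate.
- stop (a joint): Travel of the stop slide in m, 0 (blade across the feed channel, beads held) to 0.035 (fully open, end of slot). It moves straight along the sorter's -y, towards the green tray's side; sliding friction about 1.5 N, and it stays where it is left.
- stop_post (a point): Centre of the red head of the stop slide: 24 mm in x, 16 mm in y, 36 mm high, 147 to 183 mm above the bench, on a thinner neck from 128 mm up. At sorter x = 46 mm, y = 0 when shut. To open, push its +y face towards -y. The beads' tops are at 136 mm at most while they wait, and about 126 mm as they roll under the head.
- tray_left (a point): Centre of the inner floor of the blue tray, 12 mm above the bench; inside 91 mm in x and y, outer wall 50 mm high. Its blue chute starts 106 mm from the pivot in y and leads into it.
- tray_right (a point): Centre of the inner floor of the green tray, likewise.
- bead1: Amber bead, a 22 mm glass ball of about 15 g, origin at its centre; first in the queue in the feed channel, against the stop.
- bead2: Second amber bead, likewise.
- bead3: Third amber bead, likewise.
- loupe: Bystander: black eye loupe standing on the bench, 38 mm across, 34 mm high; origin at the centre of its underside.
- jar: Bystander: small glass jar with a steel lid, 44 mm across, 55 mm high; origin at the centre of its underside.
- hammer: Bystander: a 200 mm hammer lying across the bench between the robot and the sorter, up to 30 mm high; origin at the middle of its length.

How it is judged:
By the outcome, as a careful person would: the job done as asked, in the order asked, and still so for the second after the job is handed in, with the robot touching nothing.
It also fails if it takes over 48 s, if anything falls off the work surface, if the arm or the gripper's body presses on something with over 40 N, if the wrist force passes 120 N, or if a joint passes its speed limit or range.

### The arm

A 6-joint arm with a two-finger parallel gripper is mounted at the origin on the work surface. World frame = base frame: x ahead of the robot, y to its left, z up, the work surface at z = 0. Lengths are in m, angles in degrees, forces in N, time in s.
With the tool pointing down it reaches from about 0.3 to 0.75 m from the base axis. Payload 8.5 kg.
Tool frame: the origin (TCP) lies on the centre line of the jaws, within the pads' length; the fingertips stand 17 mm ahead of it and the grasp point (between the pads) lies 2 mm behind it (env.tcp_to_tips is the distance from the TCP to the fingertips, in m); z points along the fingers, y is the line along which they close (so a half turn about z gives the same grasp; the last joint's range is limited). The gripper opens to 85 mm and grips with 20 to 120 N. Pads are 22 mm wide; open, the fingers measure 114 mm over their backs; the gripper's body (76 mm by 85 mm) begins 54 mm behind the grasp point. The pads swing forward as they close: fully open they stand 13 mm farther back than shut.
Start: joints at [57.221, 21.807, 74.336, -0, 83.858, -12.336], TCP at [0.192, 0.515, 0.248] pointing down, gripper open.
Joint ranges: [-178.18, 178.18], [-50.72, 133.34], [12.68, 142.11], [-81.47, 261.47], [9.98, 163.14], [-165.26, 165.26]. Speed limits (degrees/s): [136.94, 136.94, 180, 180, 180, 180].

### API

Orientations are given as a 3x3 rotation matrix whose columns are the frame's x, y, z axes.
In Python, from rig import env gives the robot as it stands. The module is installed in compiled form; this text tells all that it offers.
- The arm moves only by the shell command python3 -m pendant 'ROWS' [FORCE]. ROWS is JSON, a list of rows, each a list of 7 numbers: the opening, from 0 (shut) to 1 (fully open), then the shift along the tool's x, y, z in m, then the turn, a rotation vector about the tool's x, y, z in rad. A call has 1 to 5 rows; each row is the pose to reach, as a shift and turn from the pose commanded when the call began, along the tool's axes at that moment; what a row does not reach only later rows make up. A row lasts 1/8 s, in which the tool goes at most 62.5 mm and 10.7 degrees, less where a joint would pass 70% of its speed; a pose out of reach is approached as far as the arm can. A call with a gripper value outside its range is refused whole. The fingers move at their own pace and stop on an object; FORCE is the grip in N (left out, the last holds). Time passes only in rows, so rows that repeat a pose let the fingers close. It gives the time, the measured TCP pose, the force, the opening and the grip force at its end, in the units of the state.
- env.observe(): the state, without advancing time (a new reading comes with each control period).
- env.get_image(name): name is "side" or "top" or "wrist"; returns a dict with "image" (384x512x3 uint8, blue, green, red), "fx", "fy", "cx", "cy" (pixels), "pose" (4x4, takes a point from camera to world coordinates). Camera axes: x right, y up, looking along -z (the intrinsics and any distortion apply to the point x, -y, -z); pixel columns grow to the right and rows downward; lengths in m; the calibration is good to about 2 mm. A picture is of the moment at which its call begins. There is no depth.
- env.close_job(): hands the job in; it is judged then, once.
Trained networks look in the newest picture that a camera, given by its name, has taken for a name from the list of things; names that differ only in an ending like _2 or _b are one class to them, and where a whole thing is asked for, a point or a joint stands for the part that bears it (a point fixed in the world has none). Each returns a list of dicts, best first, with "conf" (0 to 1); they miss things now and then, are a little off and sometimes report something else, mostly with a low value. They report only what shows in the picture. A call takes as long as a camera call.
- env.find_in(camera, thing): "bbox" ([centre column, centre row, width, height] in pixels, round what is visible of it).
- env.trace(camera, thing): "mask" (384x512 bool, what is visible of it) and "bbox" ([centre column, centre row, width, height] in pixels, round what is visible of it).
- env.tip_of(camera, thing): "centre" ([column, row] in pixels: a listed point, or the origin of a listed thing).
The state is a dict: "time_s": time; "q": joint angles; "qvel": joint speeds; "joint_efforts": joint torques, N m; "position": TCP position; "tool_rot": TCP orientation; "ft_force": force on the tool from outside, world axes, zero at the start; "wrist_torque": the same for the moment, N m; "grip_width": finger opening in m; "gripper_force": force on a finger pad.
Only numpy, scipy, OpenCV 4.12 (cv2) and the standard library are available. Lean on these libraries where they do the work, as an engineer would, in place of code of your own. Each camera call takes 0.05 s, during which the arm holds its last target. There are 200 camera calls.

## Working session

There is one attempt and no reset: what is moved stays moved. The work goes in short steps, Python scripts to look and compute and a shell command to move; the robot and the scene stay as the last step left them, time stands still between calls to the robot, and variables do not carry over. Pictures are saved under pics/ and viewed, at most 10 in all, crops included, and the job is handed in when it is done.

```bash
mkdir -p pics; cat > h.py <<'E'
import numpy as np,cv2
from rig import env
def ray(im,c):
    u,v=c; d=np.array([(u-im['cx'])/im['fx'],-(v-im['cy'])/im['fy'],-1.]); P=np.array(im['pose'])
    return P[:3,3],P[:3,:3]@d
def atz(im,c,z):
    o,d=ray(im,c); return o+d*(z-o[2])/d[2]
def proj(im,p):
    P=np.array(im['pose']); q=P[:3,:3].T@(np.array(p)-P[:3,3]); return np.array([im['cx']+im['fx']*q[0]/-q[2], im['cy']-im['fy']*q[1]/-q[2]])
def tri(a,ca,b,cb):
    A=np.zeros((3,3));r=np.zeros(3)
    for im,c in((a,ca),(b,cb)):
        o,d=ray(im,c); d=d/np.linalg.norm(d); M=np.eye(3)-np.outer(d,d); A+=M; r+=M@o
    return np.linalg.solve(A,r)
E
python3 - <<'E'
from h import *
I={}
for c in('side','top'):
    im=I[c]=env.get_image(c); cv2.imwrite(f'pics/{c}0.png',im['image']); print(c,{k:im[k] for k in im if k not in('image','pose')},np.round(im['pose'],3).tolist())
    for t in('sorter','paddle_left','paddle_right','stop_post','tray_left','tray_right','bead1','loupe','jar','hammer'):
        print(t,[(np.round(r['centre'],1).tolist(),round(r['conf'],2)) for r in env.tip_of(c,t)[:3]])
s=env.observe(); print(s['time_s'],s['position'],np.round(s['tool_rot'],3).tolist(),s['grip_width'],env.tcp_to_tips)
E
```

```text
side {'fx': 426.8481866268782, 'fy': 426.8481866268782, 'cx': 262.8316786909258, 'cy': 191.2282071301498} [[0.809, 0.43, -0.4, 0.153], [-0.587, 0.591, -0.553, -0.456], [-0.001, 0.682, 0.731, 0.767], [0.0, 0.0, 0.0, 1.0]]
sorter [([281.7, 230.8], 0.55)]
paddle_left [([240.9, 174.6], 0.67)]
paddle_right [([295.9, 254.2], 0.62), ([323.1, 169.7], 0.16)]
stop_post [([301.6, 167.0], 0.83), ([239.1, 173.2], 0.16)]
tray_left [([230.9, 169.6], 0.7)]
tray_right [([351.4, 294.4], 0.8)]
bead1 [([309.9, 181.2], 0.59), ([325.1, 170.6], 0.5), ([312.7, 178.3], 0.37)]
loupe [([295.6, 363.5], 0.64)]
jar []
hammer [([218.5, 262.6], 0.91), ([156.5, 194.9], 0.69)]
top {'fx': 346.5420972668109, 'fy': 346.5420972668109, 'cx': 257.2508997777689, 'cy': 189.59669801792884} [[-0.029, 0.992, -0.125, 0.448], [-1.0, -0.029, -0.003, 0.034], [-0.006, 0.125, 0.992, 0.806], [0.0, 0.0, 0.0, 1.0]]
sorter [([273.5, 191.0], 0.59)]
paddle_left [([222.1, 204.8], 0.86), ([269.8, 265.9], 0.41)]
paddle_right [([322.1, 207.1], 0.9)]
stop_post [([273.1, 158.7], 0.42)]
tray_left [([178.2, 193.1], 0.75), ([220.9, 205.8], 0.38)]
tray_right [([362.2, 186.6], 0.84)]
bead1 [([270.3, 147.0], 0.64), ([273.0, 133.8], 0.63)]
loupe [([384.4, 266.4], 0.66)]
jar [([385.2, 268.0], 0.49), ([365.1, 186.8], 0.22)]
hammer [([270.9, 266.2], 0.95), ([224.1, 207.0], 0.55)]
1.1 [0.19211978 0.51535687 0.24832465] [[-0.937, 0.349, 0.0], [0.349, 0.937, 0.0], [-0.0, 0.0, -1.0]] 0.08542165205180574 0.017
```

View pics/side0.png

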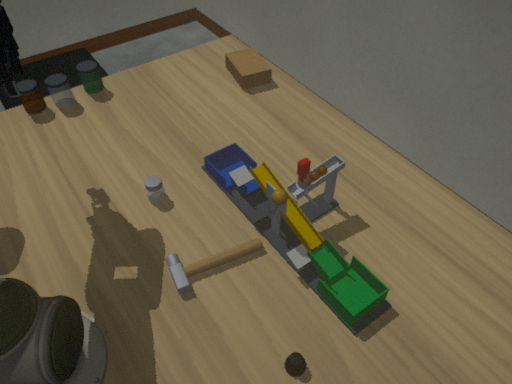

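View pics/top0.png

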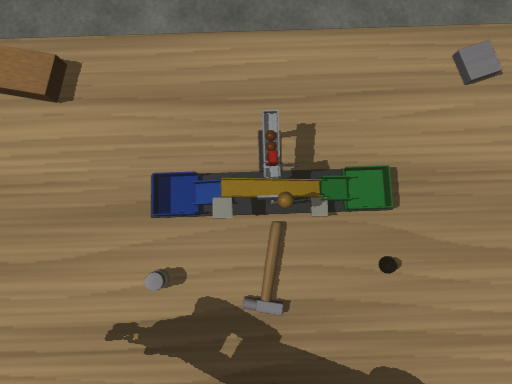

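```bash
python3 - <<'E'
from h import *
a=env.get_image('side');b=env.get_image('top')
for n,ca,cb in(('pl',(240.9,174.6),(222.1,204.8)),('pr',(295.9,254.2),(322.1,207.1)),('post',(301.6,167),(273.1,158.7)),('tl',(230.9,169.6),(178.2,193.1)),('tr',(351.4,294.4),(362.2,186.6)),('sorter',(281.7,230.8),(273.5,191)),('hammer',(218.5,262.6),(270.9,266.2))):
    p=tri(a,ca,b,cb); print(n,p.round(3),(proj(a,p)-ca).round(1),(proj(b,p)-cb).round(1))
for z in(.047,.111): print(z,atz(b,(222.1,204.8),z).round(3),atz(b,(322.1,207.1),z).round(3))
print(atz(b,(178.2,193.1),.012),atz(b,(362.2,186.6),.012),atz(b,(384.5,266.5),.017))
E
```

```text
pl [0.505 0.109 0.109] [ 1.  -0.1] [-0.6  1. ]
pr [ 0.496 -0.101  0.059] [ 2.1 -0.3] [-1.   1.7]
post [0.585 0.005 0.168] [ 0.6 -0.1] [-0.3  0.6]
tl [0.543 0.218 0.016] [ 0.6 -0. ] [-0.3  0.6]
tr [ 0.549 -0.21   0.001] [-0.  0.] [ 0. -0.]
sorter [ 0.541  0.    -0.004] [ 2.1 -0.3] [-1.   1.8]
hammer [0.373 0.01  0.003] [-0.2  0. ] [ 0.1 -0.1]
0.047 [0.512 0.114 0.047] [ 0.501 -0.105  0.047]
0.111 [0.507 0.107 0.111] [ 0.496 -0.093  0.111]
[0.54512386 0.21862723 0.012     ] [ 0.54767735 -0.20640391  0.012     ] [ 0.36627668 -0.2424788   0.017     ]
```

The side picture shows the left paddle raised at (241,175), the right one low at (298,258) and the red post at (304,167). In the top picture the ball is at (286,200), towards green. So the gate is above 0, and I press the left paddle, about (0.506, 0.108, 0.111). The trays and paddles give a sorter yaw of about 0.

```bash
python3 -m pendant '[[0,-0.432,-0.269,0,0,0,-0.356],[0,-0.432,-0.269,0,0,0,-0.356],[0,-0.432,-0.269,0,0,0,-0.356],[0,-0.432,-0.269,0,0,0,-0.356],[0,-0.432,-0.269,0,0,0,-0.356]]'; python3 -c "
from h import *
s=env.observe();R=np.array(s['tool_rot']);print(R.round(3).tolist(),(R.T@(np.array([.503,.112,.160])-s['position'])).round(3))"
```

```text
time_s: 1.82
position: [0.3767, 0.2763, 0.2486]
tool_rot: [[-1.0, 0.001, 0.001], [0.001, 1.0, 0.0], [-0.001, 0.0, -1.0]]
ft_force: [0.4, 0.9, -0.2]
grip_width: 0.0001
gripper_force: 0.0
[[-1.0, 0.001, 0.001], [0.001, 1.0, 0.0], [-0.001, 0.0, -1.0]] [-0.126 -0.164  0.089]
```

```bash
python3 -m pendant '[[0,-0.126,-0.164,0.06,0,0,0],[0,-0.126,-0.164,0.06,0,0,0],[0,-0.126,-0.164,0.06,0,0,0],[0,-0.126,-0.164,0.06,0,0,0],[0,-0.126,-0.164,0.06,0,0,0]]'; python3 - <<'E'
from h import *
for c in('side','top'):
    im=env.get_image(c); s=env.observe(); p=s['position']-np.array([0,0,.017]); print(c,p,'tip px',proj(im,p).round(1))
    cv2.imwrite(f'pics/{c}1.png',cv2.resize(im['image'][120:280,160:400],None,fx=2.4,fy=2.4))
    for t in('paddle_left','stop_post'): print(t,[(np.round(r['centre'],1).tolist(),round(r['conf'],2)) for r in env.tip_of(c,t)[:2]])
i=[cv2.imread(f'pics/{c}1.png') for c in('side','top')]; cv2.imwrite('pics/both1.png',cv2.resize(np.vstack(i),(450,600)))
E
```

```text
time_s: 2.45
position: [0.5022, 0.1125, 0.1876]
tool_rot: [[-1.0, 0.004, -0.001], [0.004, 1.0, -0.0], [0.001, -0.0, -1.0]]
ft_force: [-0.2, 1.1, 0.1]
grip_width: 0.0001
gripper_force: 0.0
side [0.50156701 0.11361386 0.17115737] tip px [238.2 152.7]
paddle_left [([241.3, 176.4], 0.56)]
stop_post [([304.4, 165.0], 0.75)]
top [0.50105827 0.11484211 0.17185446] tip px [214.4 205.2]
paddle_left []
stop_post []
```

View pics/both1.png

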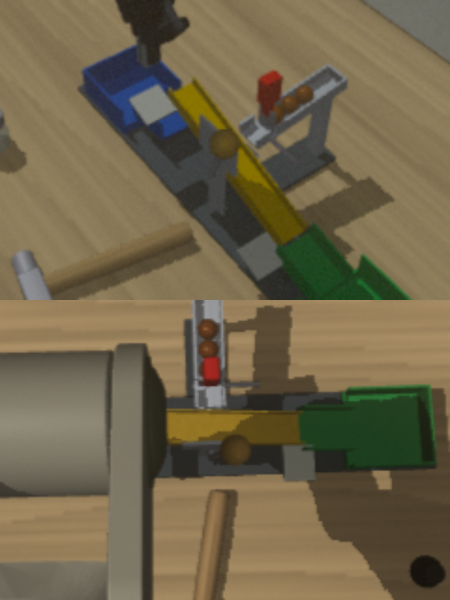

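The fingertips are right above the left paddle at crop pixel (152,100), with the beads waiting behind the post. Now I press down.

```bash
python3 -m pendant '[[0,0,0,0.04,0,0,0],[0,0,0,0.06,0,0,0],[0,0,0,0.07,0,0,0],[0,0,0,0.08,0,0,0],[0,0,0,0.09,0,0,0]]'; python3 -m pendant '[[0,0,0,0.01,0,0,0],[0,0,0,0.02,0,0,0],[0,0,0,0.03,0,0,0],[0,0,0,0.035,0,0,0],[0,0,0,0.035,0,0,0]]'; python3 - <<'E'
from h import *
im=env.get_image('side'); cv2.imwrite('pics/s2.png',cv2.resize(im['image'][120:280,160:400],None,fx=2.4,fy=2.4)); print(env.observe()['position'])
E
```

```text
time_s: 3.38
position: [0.5018, 0.114, 0.0984]
tool_rot: [[-1.0, 0.001, 0.001], [0.001, 1.0, -0.0], [-0.001, -0.0, -1.0]]
ft_force: [-0.4, 0.1, 0.5]
grip_width: 0.0002
gripper_force: 0.0
time_s: 4.0
position: [0.5014, 0.1138, 0.0641]
tool_rot: [[-1.0, 0.001, 0.0], [0.001, 1.0, -0.0], [-0.0, -0.0, -1.0]]
ft_force: [-3.2, -0.7, 8.9]
grip_width: 0.0003
gripper_force: 4.7
[0.50141744 0.11382656 0.06410782]
```

View pics/s2.png

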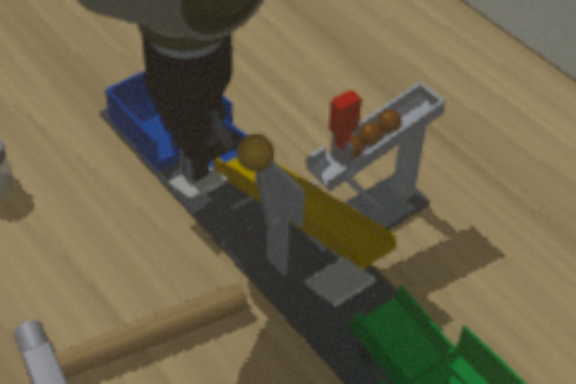

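The left paddle is down at (205,180) with the tips on it, the ball has swung left to (256,152), and the beads still wait. I lift off and measure the post.

```bash
python3 -m pendant '[[0,0,0,-0.03,0,0,0],[0,0,0,-0.09,0,0,0],[0,0,0,-0.15,0,0,0],[0,-0.03,-0.02,-0.19,0,0,0],[0,-0.085,-0.05,-0.19,0,0,0]]'; python3 - <<'E'
from h import *
im=env.get_image('side'); cv2.imwrite('pics/s3.png',cv2.resize(im['image'][120:280,160:400],None,fx=2.4,fy=2.4))
s=env.observe();R=np.array(s['tool_rot'])
for t in('stop_post','paddle_left','paddle_right'): print(t,[(np.round(r['centre'],1).tolist(),round(r['conf'],2)) for r in env.tip_of('side',t)[:2]])
r=env.trace('side','stop_post'); 
if r: print(r[0]['bbox'],r[0]['conf'])
for z in(.147,.165,.183): print(z,proj(im,(.587,.004,z)).round(1))
print(s['position'],(R.T@(np.array([.587,.055,.172])-s['position'])).round(3))
E
```

```text
time_s: 4.68
position: [0.5876, 0.0641, 0.258]
tool_rot: [[-1.0, -0.001, 0.008], [-0.001, 1.0, -0.001], [-0.008, -0.001, -1.0]]
ft_force: [-0.1, 1.2, 0.2]
grip_width: 0.0004
gripper_force: 0.0
stop_post [([302.1, 165.8], 0.54)]
paddle_left []
paddle_right [([299.8, 235.3], 0.71)]
[302.9, 176.1, 12.1, 33.8] 0.58
0.147 [302.6 173.9]
0.165 [303.2 167.6]
0.183 [303.8 161.1]
[0.59272613 0.05941911 0.25395429] [ 0.006 -0.004  0.082]
```

View pics/s3.png

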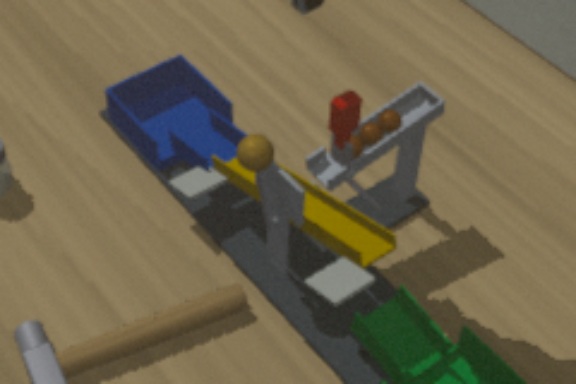

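The gate stays leaning left and nothing touches it: left paddle low at (205,180), right one raised at (340,280). The post at about (345,115) in the crop agrees with (0.587, 0.004). I lower the tips beside it.

```bash
python3 -m pendant '[[0,0.006,-0.004,0.03,0,0,0],[0,0.006,-0.004,0.06,0,0,0],[0,0.006,-0.004,0.075,0,0,0],[0,0.006,-0.004,0.082,0,0,0],[0,0.006,-0.004,0.082,0,0,0]]'; python3 - <<'E'
from h import *
im=env.get_image('side'); cv2.imwrite('pics/s4.png',cv2.resize(im['image'][120:280,160:400],None,fx=2.4,fy=2.4))
s=env.observe();print(s['position'],s['ft_force'])
E
```

```text
time_s: 5.55
position: [0.5805, 0.0601, 0.1718]
tool_rot: [[-1.0, 0.0, 0.001], [0.0, 1.0, -0.0], [-0.001, -0.0, -1.0]]
ft_force: [-0.8, 0.5, -0.1]
grip_width: -0.0001
gripper_force: 0.0
[0.58065837 0.06001645 0.17215901] [ 1.19129057 -0.13268622 -0.69523529]
```

View pics/s4.png

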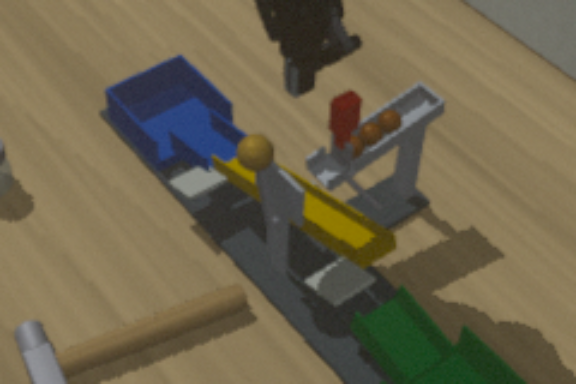

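The tips are beside the post's +y face, with the fingertip at (300,85) and the post at (345,118). I shift 5 mm in x and push towards -y.

```bash
python3 -m pendant '[[0,-0.005,-0.02,0,0,0,0],[0,-0.005,-0.03,0,0,0,0],[0,-0.005,-0.04,0,0,0,0],[0,-0.005,-0.05,0,0,0,0],[0,-0.005,-0.06,0,0,0,0]]';  python3 -m pendant '[[0,0,-0.004,0,0,0,0],[0,0,-0.008,0,0,0,0],[0,0,-0.012,0,0,0,0],[0,0,-0.012,0,0,0,0]]'; python3 - <<'E'
from h import *
im=env.get_image('side'); cv2.imwrite('pics/s5.png',cv2.resize(im['image'][120:280,160:400],None,fx=2.4,fy=2.4))
E
```

```text
time_s: 6.22
position: [0.5854, -0.0007, 0.1715]
tool_rot: [[-1.0, 0.001, 0.0], [0.001, 1.0, 0.0], [-0.0, 0.0, -1.0]]
ft_force: [1.1, 2.1, 1.6]
grip_width: 0.0003
gripper_force: 0.9
time_s: 6.72
position: [0.5852, -0.0085, 0.1715]
tool_rot: [[-1.0, -0.001, 0.0], [-0.001, 1.0, 0.007], [-0.0, 0.007, -1.0]]
ft_force: [2.3, 18.9, 3.3]
grip_width: -0.0001
gripper_force: 9.7
```

View pics/s5.png

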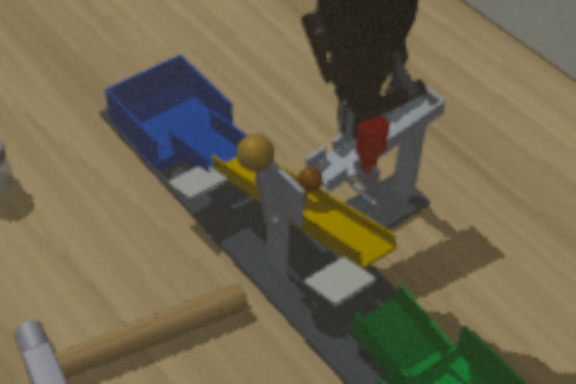

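The post is at its end stop, at (372,142) with 19 N of resistance, and a bead is already on the gate at (310,180). I back off, lift and let the beads run.

```bash
python3 -m pendant '[[0,0,0.02,0,0,0,0],[0,0,0.03,-0.03,0,0,0],[0,0,0.03,-0.08,0,0,0],[0,0,0.03,-0.12,0,0,0],[0,0.05,0.03,-0.13,0,0,0]]'; python3 -m pendant '[[0,0.05,0.05,0,0,0,0],[0,0.1,0.1,0,0,0,0],[0,0.12,0.12,0,0,0,0],[0,0.12,0.12,0,0,0,0],[0,0.12,0.12,0,0,0,0]]';python3 -m pendant '[[0,0.06,0.05,0,0,0,0],[0,0.1,0.1,0,0,0,0],[0,0.1,0.1,0,0,0,0],[0,0.1,0.1,0,0,0,0],[0,0.1,0.1,0,0,0,0]]'; python3 -m pendant '[[0,0,0,0,0,0,0],[0,0,0,0,0,0,0],[0,0,0,0,0,0,0],[0,0,0,0,0,0,0],[0,0,0,0,0,0,0]]';  python3 - <<'E'
from h import *
a=[]
for c in('side','top'):
    im=env.get_image(c)['image']; a.append(cv2.resize(im[90:310,140:400],(520,440)) if c=='side' else cv2.resize(im[90:310,140:400],(520,440)))
    print([(np.round(r['bbox'],1).tolist(),round(r['conf'],2)) for r in env.find_in(c,'bead1')[:4]])
cv2.imwrite('pics/f6.png',cv2.resize(np.hstack(a),(800,338)))
E
```

```text
time_s: 7.4
position: [0.5368, 0.0177, 0.3031]
tool_rot: [[-1.0, 0.001, 0.004], [0.001, 1.0, -0.002], [-0.004, -0.002, -1.0]]
ft_force: [-0.3, -0.2, -1.3]
grip_width: -0.0002
gripper_force: 0.0
time_s: 8.02
position: [0.4157, 0.1379, 0.3014]
tool_rot: [[-1.0, 0.001, 0.0], [0.001, 1.0, -0.001], [-0.0, -0.001, -1.0]]
ft_force: [-0.2, 0.9, -0.7]
grip_width: 0.0003
gripper_force: 0.0
time_s: 8.65
position: [0.3166, 0.2374, 0.3012]
tool_rot: [[-1.0, 0.002, -0.0], [0.002, 1.0, -0.001], [0.0, -0.001, -1.0]]
ft_force: [-0.7, 0.3, -0.0]
grip_width: -0.0
gripper_force: 0.0
time_s: 9.28
position: [0.3155, 0.2381, 0.3014]
tool_rot: [[-1.0, 0.001, 0.0], [0.001, 1.0, 0.0], [-0.0, 0.0, -1.0]]
ft_force: [0.2, 0.6, -0.1]
grip_width: -0.0
gripper_force: 0.0
[([232.0, 171.8, 6.8, 7.5], 0.56), ([226.5, 166.5, 11.0, 10.4], 0.52)]
[([181.2, 196.6, 4.3, 5.1], 0.58), ([162.8, 198.3, 11.8, 6.8], 0.57)]
```

View pics/f6.png

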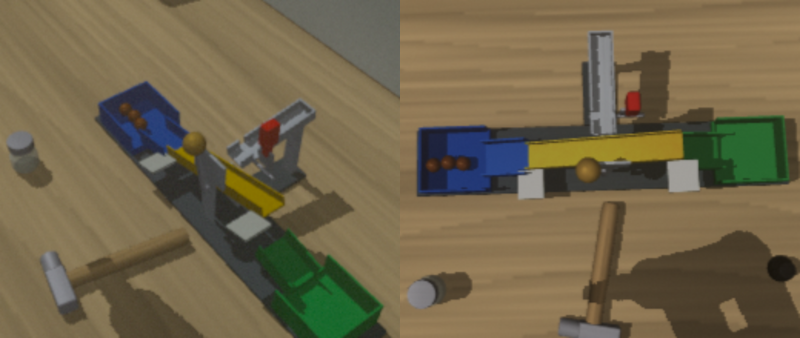

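All three beads lie in the blue tray, at (432,165), (446,163) and (462,163) in the top half. The gate leans left, the post is open, and the bystanders have not moved. I let things settle for a moment, then hand in.

```bash
python3 -m pendant '[[0,0,0,0,0,0,0],[0,0,0,0,0,0,0],[0,0,0,0,0,0,0],[0,0,0,0,0,0,0],[0,0,0,0,0,0,0]]' | head -1; python3 - <<'E'
from h import *
a=env.get_image('side');b=env.get_image('top')
c=[env.tip_of(k,'stop_post') for k in('side','top')]
if all(c): print(tri(a,c[0][0]['centre'],b,c[1][0]['centre']).round(3))
print([(np.round(r['bbox'],1).tolist(),round(r['conf'],2)) for r in env.find_in('top','bead1')[:4]])
print(env.close_job())
E
```

```text
time_s: 10.1
[0.461 0.036 0.298]
[([182.8, 197.4, 5.5, 9.7], 0.6)]
the job is handed in; nothing more can be done
None
```

The job is handed in: I rocked the gate fully to the blue (left) side, then pushed the stop post until it met 19 N at the end of its slot, and all three amber beads rolled into the blue tray. The last picture I viewed shows this with the loupe, jar and hammer unmoved; a final network check of the post gave a plainly wrong position, so I disregarded it.

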